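# Slide carrier under the light box's spring clip

## Task

On the light box, hold the spring clip's long steel lever down with one fingertip so that the clip opens, and with the other fingertip push the slide carrier by its upright lip along its channel, beneath the open clip, until it is fully home against the end stop. Then let the lever go so that the clip comes down on the carrier. Only press and push: do not lift the carrier, and leave everything else where it stands.

Things in the scene. Friction and masses are not known exactly. Their poses are not given: they have to be found in the camera images.
- lightbox: Fixed flat light box, white deck 22 mm above the table. Origin at table height below the clip's hinge line, on the channel's middle line; x along the channel in the direction of the push, y to the left of it (the lever's side). Spans x -170..105, y -105..85 mm. Two rails at y = +-34 mm, 6 mm wide, 6 mm above the deck, x -130..65, form a 62 mm wide channel
- stop (a point): end stop closing the channel: middle of its face at deck height, x = +70 mm in the light box's frame; the stop is 62 mm wide, 10 mm high
- hinge (a point): middle of the clip's hinge, x = 0, y = 55 mm in the light box's frame, 18 mm above the deck; its brackets, 24 mm high above the deck, stand at y = 36 and 74 mm
- clip (a joint): Steel spring clip, a seesaw hinged along the light box's y. Value: angle (rad) by which the lever is pressed: 0 = closed, lever sloping up towards -x; 0.32 = at its stop, lever level, its top 20 mm above the deck. A spring closes it: held fully down it takes about 3 N at 120 mm from the hinge, 7 N at 50 mm
- lever_mid (a point): point on the lever's upper face, on its middle line, 120 mm from the hinge; moves with the lever. The lever is a flat strip 4 mm thick at y 39..71 mm, from the hinge to x = -150 mm, with a rolled end 9 mm thick; at rest its top at distance d from the hinge is 20 mm + 0.33 d above the deck
- clip_rod (a point): middle of the clip's cross rod, 8 mm thick, across the channel (y -24..64 mm), 45 mm beyond the hinge; moves with the clip. Closed, it stands 2 mm above the deck and bars the way; above 0.14 rad it clears the carrier; released onto the carrier it rests at about 0.135 rad
- carrier: Flat black slide carrier, loose in the channel: plate 110 mm (x) x 56 mm (y) x 8 mm, 0.2 kg, with two amber slides. An upright lip, 6 mm thick, 56 mm wide, stands at its -x end, 30 mm above the underside. Origin under the plate's centre, axes as the light box's. Starts with its origin at x = -30..-55 mm in the light box's frame; fully home it is at x = +15 mm
- lip_face (a point): middle of the outer (-x) face of the carrier's lip, the face to push: 55 mm behind the carrier's origin, 20 mm above its underside
- loupe: a bystander: black stand loupe, 44 mm wide, 42 mm tall, on the light box's deck; origin under its centre
- pawn: a bystander: turned wooden game pawn, 30 mm wide, 57 mm tall, on the light box's deck; origin under its centre
- rabbit: a bystander: white china rabbit, 52 mm wide, 117 mm tall, on the table; origin under its centre
- toycar: a bystander: toy car 85 x 42 x 45 mm on the table; origin under its centre
- tin: a bystander: round brass tin, 64 mm across, 60 mm tall, on the table; origin under its centre
- booklet: a bystander: small bound book lying flat, 85 x 70 x 22 mm, on the table; origin under its centre
Mind the look-alikes: they are no part of the job. Leave any purple look-alike of the carrier alone.

How it is judged (in metres and radians):
On the way, in this order (a step that is already met when the one before it is completed fails the run):
1. a finger holds the lever down, the clip is open and the carrier is still short of the clip (contact force between the fingers and clip above 0.3 N and value of joint clip above 0.16 rad and x of carrier in the frame of lightbox below -0.02 m), for 0.2 s.
2. the carrier has been pushed home against the end stop while a finger still holds the lever down (contact force between the fingers and clip above 0.3 N and value of joint clip above 0.16 rad and x of carrier in the frame of lightbox above 0.011 m and y of carrier in the frame of lightbox between -0.006 and 0.006 m and angle between the x axis of carrier and the x axis of lightbox, either way round below 0.1 rad and z of carrier in the frame of lightbox below 0.025 m), for 0.1 s.
At the end, for the whole second after the job is handed in: The carrier lies flat in the channel within 4 mm of the end stop, at rest, and the released clip presses on it (clip at 0.09 to 0.175 rad) (x of carrier in the frame of lightbox above 0.011 m and y of carrier in the frame of lightbox between -0.006 and 0.006 m and angle between the x axis of carrier and the x axis of lightbox, either way round below 0.1 rad and z of carrier in the frame of lightbox below 0.025 m and value of joint clip between 0.09 and 0.175 rad and contact force between clip and carrier above 0.5 N and linear speed of carrier below 0.01 m/s); the robot touches nothing.
It fails at once if the carrier is lifted more than 8 mm off the deck (z of carrier in the frame of lightbox above 0.03 m).
It fails at once if the carrier is tipped by more than about 14 degrees (angle between carrier's own z axis and vertical above 0.25 rad).
It fails at once if a bystander is moved by more than 15 mm or tipped over (distance of any of loupe, pawn, rabbit, toycar, tin, booklet from where it was at the start of the episode above 0.015 m or angle between any of loupe, pawn, rabbit, toycar, tin, booklet's own z axis and vertical above 0.4 rad).
It also fails if it takes over 38 s, if anything falls off the work surface, if the arm or the gripper's body presses on something with over 40 N, if the wrist force passes 120 N, or if a joint passes its speed limit or range.

## Robot

A 6-joint arm with a two-finger parallel gripper is mounted at the origin on the work surface. World frame = base frame: x ahead of the robot, y to its left, z up, the work surface at z = 0. Lengths are in mm, angles in rad, forces in N, time in s.
With the tool pointing down it reaches from about 350 to 800 mm from the base axis. Payload 7.3 kg.
Tool frame: the origin (TCP) lies on the front face of the gripper's body, between the roots of the fingers; the fingertips stand 73 mm ahead of it and the grasp point (between the pads) lies env.tcp_to_grasp ahead of it (env.tcp_to_grasp is the distance from the TCP to the grasp point, in mm); z points along the fingers, y is the direction in which the jaws open and shut (so a half turn about z gives the same grasp; the last joint's range is limited). The gripper opens to 85 mm and grips with 20 to 120 N. Pads are 22 mm wide; open, the fingers measure 114 mm over their backs; the gripper's body (76 mm by 85 mm) begins 54 mm behind the grasp point. The pads swing forward as they close: fully open they stand 13 mm farther back than shut.
Start: joints at [-1.335, 0.342, 1.524, -0, 1.275, -0.146], TCP at [195.632, -487.202, 303.922] pointing down, gripper open.
Joint ranges: [-2.53, 2.53], [-0.77, 2.02], [0.04, 2.7], [-1, 4.14], [0.28, 2.66], [-3.11, 3.11]. Speed limits (rad/s): [2.57, 2.57, 3.14, 3.14, 3.14, 3.14].

## Interface

Orientations are given as a unit quaternion [w, x, y, z].
In Python, from rig import observe, imaging, ticket, env gives the robot as it stands. The module is installed in compiled form; this text tells all that it offers.
- The arm moves only by the tool servo_tool, never from a script. Its argument "motion" is a list of rows, each an object with "xyz": the shift along the world's x, y, z in mm, a list of three; "dr": the turn, a rotation vector about the world's x, y, z in degrees, a list of three. In form: [{"xyz": [dx, dy, dz], "dr": [wx, wy, wz]}, ...]. A call has 1 to 20 rows; each row shifts and turns the commanded pose from where the row before left it; what a row does not reach is not made up. A row lasts 1/12 s, in which the tool goes at most 41.7 mm and 7.16 degrees, less where a joint would pass 70% of its speed; a pose out of reach is approached as far as the arm can. A call is refused whole if a number of a shift passes 41.7 or a number of a turn 7.16, either way. A call with a gripper value outside its range is refused whole. "fingers" is the closure, from 0 (fully open) to 1 (shut), set as the call begins (left out, the last holds). The fingers move at their own pace and stop on an object; "newtons" is the grip in N (left out, the last holds). Time passes only in rows, so rows that do not move let the fingers close. It gives the time, the measured TCP pose, the force and the opening at its end, in the units of the state.
- observe(): the state, without advancing time (a new reading comes with each control period).
- imaging.get_image(name): name is "scene" or "top" or "wrist"; returns (picture, depth): 384x512x3 uint8, red, green, blue; 384x512 float32, mm along the optical axis (not along the pixel's ray), 0 where there is no reading.
- imaging.camera_params(name): a dict with "intrinsics" (3x3 intrinsics, pixels), "xyz" and "attitude" of the camera in the world. Camera axes: x right, y up, looking along -z (the intrinsics and any distortion apply to the point x, -y, -z); pixel columns grow to the right and rows downward; lengths in mm; the calibration is good to about 2 mm. A picture is of the moment at which its call begins: read the wrist's pose just before it. camera_params takes no time and is no camera call; for the wrist camera it gives the pose at the moment of the call.
- ticket.job_done(): hands the job in, once; it reports no verdict.
The state is a dict: "time_s": time; "qpos": joint angles; "qd": joint speeds; "effort": joint torques, N m; "tcp_pos": TCP position; "orientation": TCP orientation; "wrist_force": force on the tool from outside, world axes, zero at the start; "wrist_torque": the same for the moment, N m; "grip_width": opening from 0.0 (shut) to 1.0 (fully open).
Only numpy, scipy, OpenCV 4.12 (cv2) and the standard library are available. Lean on these libraries where they do the work, as an engineer would, in place of code of your own. Each camera call takes 0.05 s, during which the arm holds its last target. There are 200 camera calls.

## Working session

There is one attempt and no reset: what is moved stays moved. The work goes in short steps, Python scripts to look and compute and a tool call to move; the robot and the scene stay as the last step left them, time stands still between calls to the robot, and variables do not carry over. Pictures are saved under pics/ and viewed, about 8 in all and at most 12, crops included, and the job is handed in when it is done.

Besides the shell and the picture viewer there is one more tool, called after "Call:" as name([rows], argument=value, ...), one row to a line, values as JSON. servo_tool: Moves the arm, as the interface text tells. Its arguments: {"type":"object","properties":{"motion":{"type":"array","items":{"type":"object","properties":{"xyz":{"type":"array","items":{"type":"number"}},"dr":{"type":"array","items":{"type":"number"}}}}},"fingers":{"type":"number"},"newtons":{"type":"number"}},"required":["motion"]}

```bash
mkdir -p pics; cat > h.py <<'E'
import numpy as np, cv2
from scipy.spatial.transform import Rotation as R
from rig import observe, imaging, ticket, env
def cam(n):
    p=imaging.camera_params(n); w,x,y,z=p["attitude"]
    return np.array(p["intrinsics"]),np.array(p["xyz"]),R.from_quat([x,y,z,w]).as_matrix()
def shot(n,f):
    c=cam(n); im,d=imaging.get_image(n)
    cv2.imwrite(f"pics/{f}.png",im[:,:,::-1]); np.savez(f"pics/{f}.npz",im=im,d=d,K=c[0],t=c[1],R=c[2]); return im,d,c
def load(f):
    z=np.load(f"pics/{f}.npz"); return z["im"],z["d"],(z["K"],z["t"],z["R"])
def onplane(u,v,z,c):
    K,t,Rm=c; a=np.linalg.solve(K,[u,v,1]); r=Rm@[a[0],-a[1],-1]; return t+r*(z-t[2])/r[2]
def cloud(d,c):
    K,t,Rm=c; v,u=np.indices(d.shape); a=np.stack([(u-K[0,2])/K[0,0]*d,-(v-K[1,2])/K[1,1]*d,-d],-1); return a@Rm.T+t
E
python3 - <<'E'
from h import *
print(observe(),env.tcp_to_grasp)
for n in("top","scene"):
    im,d,c=shot(n,n+"0"); print(n,c)
a=np.hstack([cv2.imread("pics/top0.png"),cv2.imread("pics/scene0.png")])
E
```

```text
{'time_s': 0.0, 'qpos': array([-1.33503034e+00,  3.42727356e-01,  1.52502020e+00, -2.83795257e-05,
        1.27542251e+00, -1.46022339e-01]), 'qd': array([ 0.00021004, -0.00026213,  0.00033233, -0.00037613, -0.00037998,
       -0.00053155]), 'effort': array([-1.23818786e-04, -4.33682013e+01, -2.46013355e+01, -3.21184189e-04,
        7.83089519e-03, -3.30994453e-06]), 'tcp_pos': array([ 195.53833341, -486.90650744,  303.22236703]), 'orientation': array([-7.87302804e-04,  9.81833881e-01,  1.89740897e-01, -4.89371069e-05]), 'wrist_force': array([0.36876347, 0.20695218, 0.59630863]), 'wrist_torque': array([-0.0134236 ,  0.03232661, -0.01571456]), 'grip_width': 0.9987890193554237} 53.900000000000006
top (array([[405.24372732,   0.        , 256.75189774],
       [  0.        , 405.24372732, 192.99269646],
       [  0.        ,   0.        ,   1.        ]]), array([ 510.96189254,   -2.60733778, 1290.18535348]), array([[ 0.01600781,  0.99724492, -0.07243144],
       [-0.99984873,  0.01547262, -0.00794401],
       [-0.00680142,  0.07254765,  0.99734176]]))
scene (array([[499.51199751,   0.        , 262.12247557],
       [  0.        , 499.51199751, 198.21021217],
       [  0.        ,   0.        ,   1.        ]]), array([1188.39754483, -187.57858772, 1079.78277732]), array([[ 0.34087008, -0.80429981,  0.4867334 ],
       [ 0.93999256,  0.29978835, -0.16291389],
       [-0.01488539,  0.51305824,  0.85822472]]))
```

View pics/top0.png

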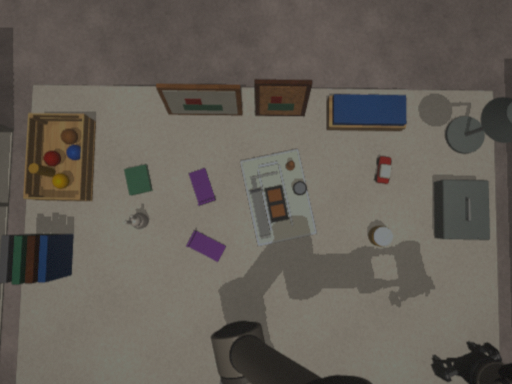

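View pics/scene0.png

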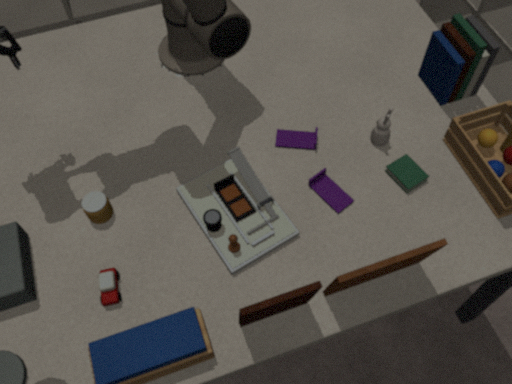

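The light box sits in the top view around (278,197), with the lever on its left, the carrier at about (277,203), and the push pointing up the image (roughly world +x). The purple look-alikes are off to the left. Next I fit the poses.

```bash
python3 - <<'E'
from h import *
im,d,c=load("top0"); P=cloud(d,c)
# deck: depth-based + rectangle
for n in("top0","scene0"):
    im,d,c=load(n); P=cloud(d,c)
    roi=(abs(P[...,0]-510)<180)&(abs(P[...,1]+40)<180)&(d>0)
    hsv=cv2.cvtColor(im,cv2.COLOR_RGB2HSV)
    z=P[...,2]; print(n,"z table med",np.median(z[roi&(z<12)]),"deck",np.median(z[roi&(z>16)&(z<27)]))
    m=(roi&(z>13)&(z<200)).astype(np.uint8)
    nn,l,s,ce=cv2.connectedComponentsWithStats(m); k=1+np.argmax(s[1:,4])
    pts=P[l==k]; pts=pts[(pts[:,2]<27)]
    r=cv2.minAreaRect(pts[:,:2].astype(np.float32)); print(n,"deck rect",r, cv2.boxPoints(r).round(1).tolist())
    am=(roi&(hsv[...,0]>5)&(hsv[...,0]<18)&(hsv[...,1]>120)&(z<45)&(z>15)).astype(np.uint8)
    nn,l,s,ce=cv2.connectedComponentsWithStats(am)
    for i in range(1,nn):
        if s[i,4]>20: print("amber",ce[i],s[i,4],onplane(*ce[i],30,c).round(1))
a=cv2.resize(cv2.imread("pics/top0.png")[140:255,225:330],None,fx=6,fy=6,interpolation=cv2.INTER_CUBIC)[:600]
b=cv2.resize(cv2.imread("pics/scene0.png")[145:275,170:305],None,fx=4.4,fy=4.4,interpolation=cv2.INTER_CUBIC)
cv2.imwrite("pics/crop.png",b)
cv2.imwrite("pics/cropt.png",cv2.resize(cv2.imread("pics/top0.png")[145:250,230:325],None,fx=5.7,fy=5.7,interpolation=cv2.INTER_CUBIC))
E
```

```text
top0 z table med 1.0174208472428745 deck 22.686352777511047
top0 deck rect ((584.4569091796875, -60.38482666015625), (254.5281524658203, 190.11387634277344), 12.909893035888672) [[439.20001220703125, 3.799999952316284], [481.6000061035156, -181.5], [729.7000122070312, -124.5999984741211], [687.2999877929688, 60.70000076293945]]
amber [274.31690141 194.92253521] 142 [597.3 -47.4  30. ]
amber [277.44755245 210.33566434] 143 [549.5 -57.7  30. ]
scene0 z table med -1.7562567697394798 deck 20.564906956356936
scene0 deck rect ((583.5682373046875, -58.9398193359375), (258.515869140625, 190.80337524414062), 13.117732048034668) [[436.0, 4.599999904632568], [479.29998779296875, -181.1999969482422], [731.0999755859375, -122.5], [687.7999877929688, 63.29999923706055]]
amber [230.09795918 192.28163265] 245 [549.4 -56.6  30. ]
amber [240.13888889 206.92063492] 252 [597.5 -46.7  30. ]
```

View pics/cropt.png

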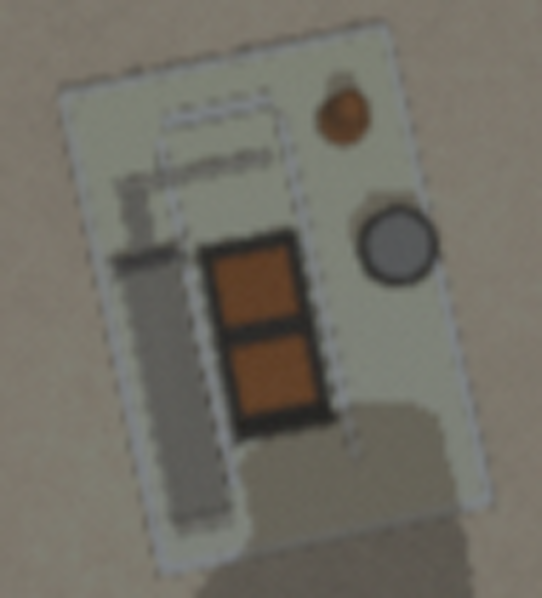

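The crop shows the lever on the left (~(175,390)), the rod at (200,165), the stop at (215,110), the carrier at (265,340), the pawn at (343,115) and the loupe at (397,245). My ROI clipped the far edge of the box, so I'm refitting with a wider one.

```bash
python3 - <<'E'
from h import *
for n in("top0","scene0"):
    im,d,c=load(n); P=cloud(d,c); z=P[...,2]
    m=((abs(P[...,0]-580)<220)&(abs(P[...,1]+60)<170)&(d>0)&(z>12)&(z<200)).astype(np.uint8)
    nn,l,s,ce=cv2.connectedComponentsWithStats(m); k=1+np.argmax(s[1:,4])
    pts=P[l==k]; pts=pts[pts[:,2]<28]
    (cx,cy),(w,h),a=cv2.minAreaRect(pts[:,:2].astype(np.float32))
    print(n,cx,cy,w,h,a)
    t=np.radians(a if w>h else a-90); ex=np.array([np.cos(t),np.sin(t)]); ey=np.array([-ex[1],ex[0]])
    O=np.array([cx,cy])+32.5*ex+10*ey
    print("origin",O.round(1),"yaw",np.degrees(t).round(2))
    q=P[l==k]; xy=(q[:,:2]-O); X=xy@ex; Y=xy@ey; H=q[:,2]
    lip=(H>22+18)&(abs(Y)<30)&(X<-50)&(X>-140); print("lip",lip.sum(),X[lip].mean(),X[lip].min(),X[lip].max(),Y[lip].mean(),H[lip].max())
    lev=(Y>38)&(Y<72)&(X<-20)&(X>-155)&(H>38); A=np.polyfit(X[lev],H[lev],1); print("lever",lev.sum(),A,Y[lev].min(),Y[lev].max(),X[lev].min())
    hsv=cv2.cvtColor(im,cv2.COLOR_RGB2HSV)[l==k]
    am=(hsv[:,0]>5)&(hsv[:,0]<18)&(hsv[:,1]>120)&(abs(Y)<35)&(X<50); print("amber mid",X[am].min()/2+X[am].max()/2,Y[am].min()/2+Y[am].max()/2, X[am].min(),X[am].max())
    dk=(hsv[:,2]<60)&(abs(Y)<31)&(X<30)&(X>-140);print("dark X",X[dk].min(),X[dk].max(),Y[dk].min(),Y[dk].max())
    if n=="top0":
      for name,(bx,by) in dict(tcp0=observe()["tcp_pos"][:2]).items(): pass
      for x,y in [(-125,28),(-51,28)]: print("TCP target",x,y,(O+x*ex+y*ey).round(1))
E
```

```text
top0 594.6470947265625 -58.04911804199219 275.43701171875 190.11387634277344 12.909893035888672
origin [624.1 -41. ] yaw 12.91
lip 35 -104.58712449894493 -107.48563852182392 -101.61100512406367 1.248628846987569 55.8527349768392
lever 442 [-0.3358704  42.59792547] 39.271396025523174 71.09115899204578 -147.1936023714267
amber mid -52.02559176072675 0.08466852381390666 -94.21199503661268 -9.839188484840813
dark X -107.30376217116361 -1.3284511715233178 -26.686474102747916 27.01307046482802
TCP target -125 28 [496.  -41.7]
TCP target -51 28 [568.1 -25.1]
scene0 592.9769287109375 -56.884483337402344 279.257080078125 191.00225830078125 12.992542266845703
origin [622.4 -39.8] yaw 12.99
lip 90 -102.89881784164693 -107.98074448006304 -98.6806476980298 0.28765479641575553 54.35857924537572
lever 680 [-0.33616039 39.79111784] 38.253356994722736 71.70434569566491 -147.3063297704203
amber mid -53.42533256766581 -0.5128925477953601 -102.44486671558855 -4.40579841974308
dark X -128.06956439643983 4.1022981791791375 -28.5879483785166 29.025408180249652
```

Both views agree: origin ≈ (623.3, -40.4), yaw 12.95°, and carrier x ≈ -52, so the lip face is at about -107. The lever slope (0.336), its y span and the deck size all match the spec. Moving to hover behind the lip.

Call:
servo_tool([
  {"xyz":[10,15,0],"dr":[0,0,-0.5]},
  {"xyz":[20,30,0],"dr":[0,0,-0.6]},
  {"xyz":[20,30,-7],"dr":[0,0,-0.6]},
  {"xyz":[20,30,-7],"dr":[0,0,-0.6]},
  {"xyz":[20,30,-7],"dr":[0,0,-0.6]},
  {"xyz":[20,30,-7],"dr":[0,0,-0.6]},
  {"xyz":[20,30,-7],"dr":[0,0,-0.6]},
  {"xyz":[20,30,-7],"dr":[0,0,-0.6]},
  {"xyz":[20,30,-7],"dr":[0,0,-0.6]},
  {"xyz":[20,30,-7],"dr":[0,0,-0.6]},
  {"xyz":[20,30,-7],"dr":[0,0,-0.6]},
  {"xyz":[20,30,-7],"dr":[0,0,-0.6]},
  {"xyz":[20,30,-7],"dr":[0,0,-0.6]},
  {"xyz":[20,30,-7],"dr":[0,0,-0.6]},
  {"xyz":[20,30,-7],"dr":[0,0,-0.6]},
  {"xyz":[10,11,-7],"dr":[0,0,-0.6]},
  {"xyz":[0,0,0],"dr":[0,0,0]},
  {"xyz":[0,0,0],"dr":[0,0,0]},
  {"xyz":[0,0,0],"dr":[0,0,0]},
], fingers=0.52)

```text
time_s: 1.68
tcp_pos: [495.1, -41.7, 205.9]
orientation: [0.0, 0.994, 0.108, -0.0]
wrist_force: [-0.7, 0.1, 0.7]
grip_width: 0.479
```

```bash
python3 - <<'E'
from h import *
s=observe(); print(s["time_s"],s["tcp_pos"],s["orientation"],s["wrist_force"],s["grip_width"])
im,d,c=shot("wrist","w1"); print(c)
q=s["orientation"]; T=R.from_quat([q[1],q[2],q[3],q[0]]).as_matrix(); print(T.round(3))
P=cloud(d,c); L=(P-s["tcp_pos"])@T
m=(d>0)&(d<140); 
for sg in(-1,1):
    k=m&(sg*L[...,1]>0)&(abs(L[...,0])<30); q=L[k]; print(sg,k.sum(),q.min(0),q.max(0)) if k.sum() else 0
    if k.sum():
        t=q[q[:,2]>q[:,2].max()-8]; print(" tip",t.min(0),t.max(0))
ex=np.array([np.cos(.226),np.sin(.226)]);ey=np.array([-ex[1],ex[0]])
v=s["tcp_pos"][:2]-[623.3,-40.4]; print("box xy",v@ex,v@ey)
cv2.imwrite("pics/w1b.png",cv2.imread("pics/w1.png"))
E
```

```text
1.6833 [495.09788829 -41.74271266 205.86130865] [ 6.41123953e-05  9.94168642e-01  1.07835518e-01 -4.55875212e-04] [-0.68884554  0.11766036  0.69129088] 0.4786904830300876
(array([[334.68348283,   0.        , 253.84320723],
       [  0.        , 334.68348283, 195.12866957],
       [  0.        ,   0.        ,   1.        ]]), array([564.75479486, -26.303558  , 275.09949954]), array([[ 2.14677690e-01,  9.38649061e-01,  2.69910041e-01],
       [-9.76684945e-01,  2.06341815e-01,  5.92416557e-02],
       [-8.66031693e-05, -2.76334936e-01,  9.61061390e-01]]))
[[ 0.977  0.214 -0.001]
 [ 0.214 -0.977 -0.   ]
 [-0.001  0.    -1.   ]]
-1 18433 [-11.95235077 -60.9523366  -19.62498664] [21.15086552 -0.09584872 59.24175147]
 tip [ -9.88720237 -34.55555479  51.24570225] [ 12.62189842 -20.51009536  59.24175147]
1 18465 [-11.69978027   0.11585119 -19.83505412] [21.30439245 61.36482987 59.27353673]
 tip [-9.62652709 19.97183179 51.30761134] [12.77124928 33.94436672 59.27353673]
box xy -125.24287427534932 27.419094939938848
```

View pics/w1.png

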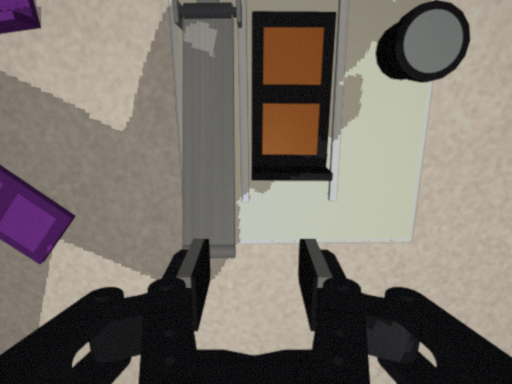

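The wrist view shows the lever finger at (190,280) over the lever strip (x 183–235 px) and the other finger at (315,280) behind the carrier's lip (290,173). The tip centres measure ±27 mm, as wanted. Backing off 3 mm for clearance, then descending onto the lever.

Call:
servo_tool([
  {"xyz":[-3,-1,-10]},
  {"xyz":[0,0,-15]},
  {"xyz":[0,0,-15]},
  {"xyz":[0,0,-10]},
  {"xyz":[0,0,-8]},
  {"xyz":[0,0,-8]},
  {"xyz":[0,0,-8]},
  {"xyz":[0,0,-6]},
  {"xyz":[0,0,0]},
  {"xyz":[0,0,0]},
])

```text
$.motion[0]: bad value
```

```bash
python3 - <<'E'
from h import *
s=observe(); print(s["time_s"],s["tcp_pos"],s["wrist_force"])
im,d,c=shot("wrist","w2"); im2,d2,c2=shot("scene","s2")
q=s["orientation"]; T=R.from_quat([q[1],q[2],q[3],q[0]]).as_matrix()
P=cloud(d,c); L=(P-s["tcp_pos"])@T
for sg in(-1,1):
    k=(d>0)&(sg*L[...,1]>18)&(sg*L[...,1]<36)&(abs(L[...,0])<9)&(L[...,2]<76); print(sg,np.percentile(L[k][:,2],[50,90,98,100]))
ex=np.array([np.cos(.226),np.sin(.226)]);ey=np.array([-ex[1],ex[0]])
v=P[...,:2]-[623.3,-40.4];X=v@ex;Y=v@ey
k=(d>0)&(Y>42)&(Y<68)&(X<-30)&(X>-100)&(P[...,2]>35); print("lever",k.sum(),np.polyfit(X[k],P[...,2][k],1))
cv2.imwrite("pics/s2c.png",cv2.resize(cv2.imread("pics/s2.png")[120:270,160:310],None,fx=4,fy=4,interpolation=cv2.INTER_CUBIC))
E
```

```text
1.7333 [495.12240186 -42.05599211 206.12176618] [ 0.05786752 -0.50394644  0.00063775]
-1 [42.70710444 61.7507062  68.88112093 72.52196546]
1 [41.69666544 61.37193215 68.62744414 72.64104803]
lever 4915 [-0.33021687 41.23376806]
```

Rows need "dr" too. Useful result: the tips are about 70 mm ahead of the TCP, so fully down is TCP z ≈ 112.

Call:
servo_tool([
  {"xyz":[-3,-1,-10],"dr":[0,0,0]},
  {"xyz":[0,0,-15],"dr":[0,0,0]},
  {"xyz":[0,0,-15],"dr":[0,0,0]},
  {"xyz":[0,0,-10],"dr":[0,0,0]},
  {"xyz":[0,0,-8],"dr":[0,0,0]},
  {"xyz":[0,0,-8],"dr":[0,0,0]},
  {"xyz":[0,0,-8],"dr":[0,0,0]},
  {"xyz":[0,0,-6],"dr":[0,0,0]},
  {"xyz":[0,0,0],"dr":[0,0,0]},
  {"xyz":[0,0,0],"dr":[0,0,0]},
])

```text
time_s: 2.67
tcp_pos: [492.7, -42.3, 125.8]
orientation: [0.0, 0.994, 0.108, -0.0]
wrist_force: [-1.5, -1.5, 1.7]
grip_width: 0.481
```

```bash
cat > chk.py <<'E'
from h import *
import sys
f=sys.argv[1]; s=observe(); print(s["time_s"],s["tcp_pos"].round(1),s["wrist_force"].round(2),s["grip_width"])
im,d,c=shot("wrist",f)
P=cloud(d,c)
ex=np.array([np.cos(.226),np.sin(.226)]);ey=np.array([-ex[1],ex[0]])
v=s["tcp_pos"][:2]-[623.3,-40.4]; print("tcp box",v@ex,v@ey)
v=P[...,:2]-[623.3,-40.4];X=v@ex;Y=v@ey;Z=P[...,2]
k=(d>0)&(Y>42)&(Y<68)&(X<-20)&(X>-100 if len(sys.argv)<3 else X>float(sys.argv[2]))&(Z>35)&(Z<75)
A=np.polyfit(X[k],Z[k],1); print("lever",k.sum(),A,"angle pressed",.32+np.arctan(A[0]))
hsv=cv2.cvtColor(im,cv2.COLOR_RGB2HSV); a=(hsv[...,0]>5)&(hsv[...,0]<18)&(hsv[...,1]>120)&(abs(Y)<32)&(d>0)
print("amber x",np.percentile(X[a],[1,99]),"y",np.percentile(Y[a],[1,99]))
E
python3 chk.py w3
```

```text
2.6667 [492.7 -42.3 125.8] [-1.46 -1.53  1.73] 0.48142318520089394
tcp box -127.73556024821256 27.465781395309005
lever 11747 [-0.09580599 41.34535837] angle pressed 0.22448553567240626
amber x [-93.17235538 -15.13915057] y [-19.35779508  20.7176018 ]
```

Pressed to 0.22 rad with the carrier unmoved. The contact height puts the tip offset at 71.5 mm, so TCP z ≈ 115 gives nearly fully open. Going down 11 mm more.

Call:
servo_tool([
  {"xyz":[0,0,-4],"dr":[0,0,0]},
  {"xyz":[0,0,-4],"dr":[0,0,0]},
  {"xyz":[0,0,-2],"dr":[0,0,0]},
  {"xyz":[0,0,0],"dr":[0,0,0]},
  {"xyz":[0,0,0],"dr":[0,0,0]},
  {"xyz":[0,0,0],"dr":[0,0,0]},
  {"xyz":[0,0,0],"dr":[0,0,0]},
])

```text
time_s: 3.3
tcp_pos: [492.7, -42.3, 116.0]
orientation: [0.0, 0.994, 0.108, 0.0]
wrist_force: [-0.7, -1.4, 1.5]
grip_width: 0.476
```

```bash
python3 chk.py w4
```

```text
3.3 [492.7 -42.3 116. ] [-0.74 -1.44  1.5 ] 0.4764976630840307
tcp box -127.6716334318131 27.4515697514065
lever 12719 [-2.19180843e-02  4.14063490e+01] angle pressed 0.2980854245381654
amber x [-93.04877397 -17.52208091] y [-19.27693024  20.96714841]
```

View pics/w4.png

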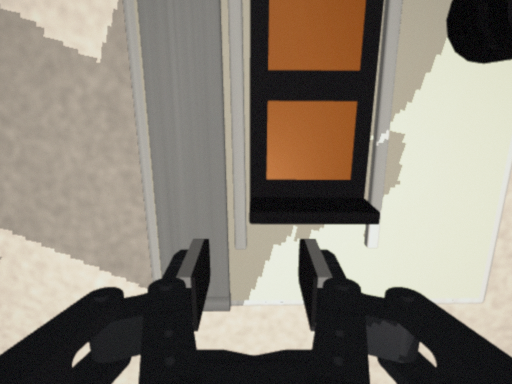

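The wrist view shows the left finger on the lever at (195,285) and the right finger at (318,270), clear behind the lip at (315,212). The clip is at 0.30 rad. Pushing along the channel.

Call:
servo_tool([
  {"xyz":[3.9,0.9,0],"dr":[0,0,0]},
  {"xyz":[3.9,0.9,0],"dr":[0,0,0]},
  {"xyz":[3.9,0.9,0],"dr":[0,0,0]},
  {"xyz":[3.9,0.9,0],"dr":[0,0,0]},
  {"xyz":[3.9,0.9,0],"dr":[0,0,0]},
  {"xyz":[3.9,0.9,0],"dr":[0,0,0]},
  {"xyz":[3.9,0.9,0],"dr":[0,0,0]},
  {"xyz":[3.9,0.9,0],"dr":[0,0,0]},
  {"xyz":[3.9,0.9,0],"dr":[0,0,0]},
  {"xyz":[3.9,0.9,0],"dr":[0,0,0]},
  {"xyz":[3.9,0.9,0],"dr":[0,0,0]},
  {"xyz":[3.9,0.9,0],"dr":[0,0,0]},
  {"xyz":[0,0,0],"dr":[0,0,0]},
])

```text
time_s: 4.43
tcp_pos: [540.5, -31.2, 116.0]
orientation: [0.0, 0.994, 0.108, 0.001]
wrist_force: [-0.5, 0.8, 4.1]
grip_width: 0.474
```

```bash
python3 chk.py w5 -60; python3 -c "
from h import *
shot('top','t5')
im,d,c=load('top0')"
```

```text
4.4333 [540.5 -31.2 116. ] [-0.53  0.79  4.12] 0.4740919761102979
tcp box -78.67122654140465 27.50570727065313
lever 5350 [-3.58108862e-02  4.13462158e+01] angle pressed 0.28420441022514226
amber x [-51.2856164   31.58088729] y [-21.13573928  19.66922614]
```

View pics/w5.png

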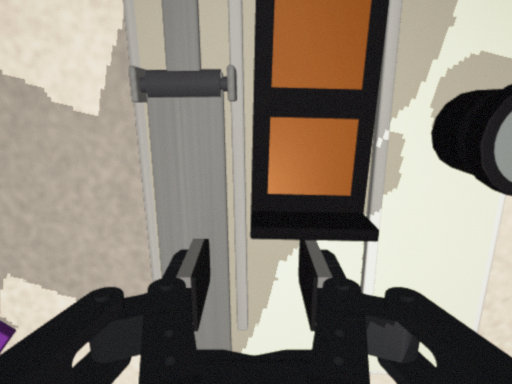

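The carrier has moved about 42 mm to x ≈ -10, straight and flush on the finger at (315,245), with the clip at 0.28. About 25 mm remain, so I'm slowing down near the stop.

Call:
servo_tool([
  {"xyz":[3.9,0.9,0],"dr":[0,0,0]},
  {"xyz":[3.9,0.9,0],"dr":[0,0,0]},
  {"xyz":[3.9,0.9,0],"dr":[0,0,0]},
  {"xyz":[3.9,0.9,0],"dr":[0,0,0]},
  {"xyz":[2.9,0.7,0],"dr":[0,0,0]},
  {"xyz":[1.95,0.45,0],"dr":[0,0,0]},
  {"xyz":[1.95,0.45,0],"dr":[0,0,0]},
  {"xyz":[0,0,0],"dr":[0,0,0]},
  {"xyz":[0,0,0],"dr":[0,0,0]},
])

```text
time_s: 5.28
tcp_pos: [561.8, -26.2, 116.0]
orientation: [0.0, 0.994, 0.108, -0.0]
wrist_force: [-3.4, -0.6, 6.2]
grip_width: 0.48
```

```bash
python3 chk.py w6 -45
```

```text
5.2833 [561.8 -26.2 116. ] [-3.4  -0.62  6.23] 0.48003278888770207
tcp box -56.7471578901057 27.627369997955167
lever 3585 [-0.48653495 29.05067948] angle pressed -0.13281766327660488
amber x [-29.71590281  53.32521519] y [-20.80258433  20.18564447]
```

Call:
servo_tool([
  {"xyz":[0.97,0.22,0],"dr":[0,0,0]},
  {"xyz":[0.97,0.22,0],"dr":[0,0,0]},
  {"xyz":[0.97,0.22,0],"dr":[0,0,0]},
  {"xyz":[0,0,0],"dr":[0,0,0]},
  {"xyz":[0,0,0],"dr":[0,0,0]},
])

```text
time_s: 5.75
tcp_pos: [564.5, -25.6, 116.0]
orientation: [0.0, 0.994, 0.108, -0.001]
wrist_force: [-4.3, -1.3, 5.0]
grip_width: 0.483
```

Call:
servo_tool([
  {"xyz":[0.97,0.22,0],"dr":[0,0,0]},
  {"xyz":[0,0,0],"dr":[0,0,0]},
  {"xyz":[0,0,0],"dr":[0,0,0]},
])

```text
time_s: 6.0
tcp_pos: [565.1, -25.4, 116.0]
orientation: [-0.0, 0.994, 0.108, -0.001]
wrist_force: [-5.0, -1.0, 6.0]
grip_width: 0.479
```

```bash
python3 chk.py w7 -40
```

```text
6.0 [565.1 -25.4 116. ] [-5.02 -0.96  5.99] 0.4789179978026373
tcp box -53.33542065110439 27.60993143897671
lever 2490 [-0.05508342 41.21065535] angle pressed 0.2649721922222318
amber x [-26.49937052  56.5897689 ] y [-20.9208725  19.8585533]
```

Call:
servo_tool([
  {"xyz":[0.97,0.22,0],"dr":[0,0,0]},
  {"xyz":[0.97,0.22,0],"dr":[0,0,0]},
  {"xyz":[0,0,0],"dr":[0,0,0]},
  {"xyz":[0,0,0],"dr":[0,0,0]},
])

```text
time_s: 6.38
tcp_pos: [565.6, -25.3, 115.9]
orientation: [-0.0, 0.994, 0.108, -0.003]
wrist_force: [-11.9, -2.9, 10.3]
grip_width: 0.481
```

```bash
python3 chk.py w8 -38; cp pics/w8.png pics/w8v.png
```

```text
6.3833 [565.6 -25.3 115.9] [-11.86  -2.93  10.31] 0.48087302662101794
tcp box -52.84678365471011 27.59946881331355
lever 2239 [-0.05326337 41.2398925 ] angle pressed 0.26678691456888504
amber x [-26.47575121  56.58619481] y [-20.93146164  19.9137647 ]
```

View pics/w8.png

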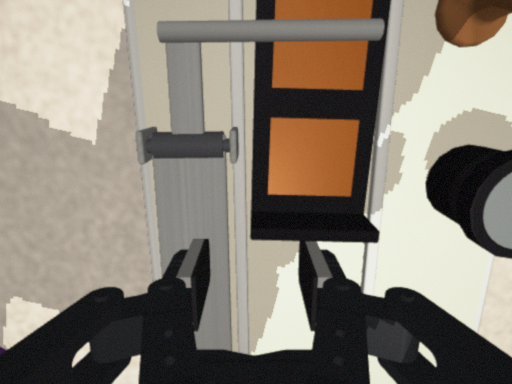

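Home: the force rose to 12 N with the carrier no longer moving (amber edges unchanged), and the rod at (270,30) is over the carrier. Backing off the lip, then raising slowly to let the clip down.

Call:
servo_tool([
  {"xyz":[-1.95,-0.45,0],"dr":[0,0,0]},
  {"xyz":[-1.95,-0.45,0],"dr":[0,0,0]},
  {"xyz":[-1.95,-0.45,0],"dr":[0,0,0]},
  {"xyz":[-1.95,-0.45,0],"dr":[0,0,0]},
  {"xyz":[0,0,2],"dr":[0,0,0]},
  {"xyz":[0,0,2],"dr":[0,0,0]},
  {"xyz":[0,0,2],"dr":[0,0,0]},
  {"xyz":[0,0,2],"dr":[0,0,0]},
  {"xyz":[0,0,2],"dr":[0,0,0]},
  {"xyz":[0,0,2],"dr":[0,0,0]},
  {"xyz":[0,0,4],"dr":[0,0,0]},
  {"xyz":[0,0,8],"dr":[0,0,0]},
  {"xyz":[0,0,15],"dr":[0,0,0]},
  {"xyz":[0,0,20],"dr":[0,0,0]},
  {"xyz":[0,0,20],"dr":[0,0,0]},
  {"xyz":[0,0,15],"dr":[0,0,0]},
  {"xyz":[0,0,0],"dr":[0,0,0]},
  {"xyz":[0,0,0],"dr":[0,0,0]},
])

```text
time_s: 7.93
tcp_pos: [559.8, -26.7, 210.6]
orientation: [0.0, 0.994, 0.108, 0.001]
wrist_force: [0.5, -0.7, -0.2]
grip_width: 0.486
```

```bash
python3 chk.py w9 -120
```

```text
7.9333 [559.8 -26.7 210.6] [ 0.55 -0.69 -0.15] 0.4855305711238385
tcp box -58.76352644025999 27.584527843884405
lever 4553 [-0.18786792 41.13430312] angle pressed 0.13429664594196125
amber x [-27.2779091   58.26070785] y [-21.25721289  20.37741312]
```

View pics/w9.png

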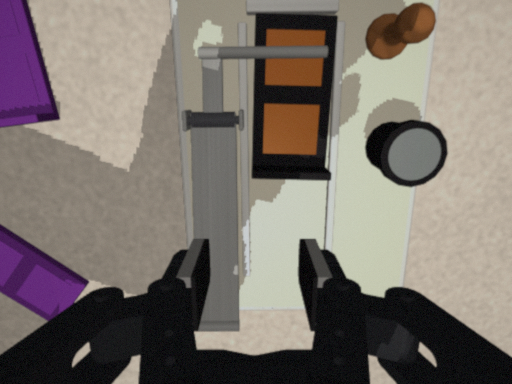

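The rod at (265,52) rests on the carrier with the clip at 0.134 rad. The carrier's front meets the stop at (293,10), the loupe and pawn stand where they were, and the gripper is clear. Handing in.

```bash
python3 -c "
from rig import ticket
print(ticket.job_done())"
```

```text
the job is handed in; nothing more can be done
None
```

I held the lever down at about 0.27–0.30 rad with one fingertip and pushed the carrier by its lip with the other until it met the end stop. I then backed off the lip and released the lever, and handed the job in at about 8 s; it reports no verdict.

**Last checks:**
- **Carrier home:** the push force rose to about 12 N while the carrier stopped moving. It travelled about 66.5 mm, which puts it at x ≈ +14.5 mm by the camera, against +15 nominal. It is straight and centred in the channel.
- **Clip closed on it:** the clip came to rest at 0.134 rad, matching the expected 0.135.
- **Robot clear:** the gripper stands above the scene with no contact force. The loupe and pawn look unmoved. I did not re-measure the objects on the table, but the arm's path stayed well away from them.

**What went wrong:** one move call was refused for a missing "dr" field, which moved nothing. One lever-angle reading during the push (-0.13 rad) was a bad depth fit. The reading taken about 0.7 s later gave 0.265 rad.

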